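# Clamp the bottle neck and present the gauge ball

## Task

Slide the caliper's jaw (orange tab) shut on the sawn-off green bottle neck standing on its bed, so that the neck is pressed against the sprung anvil and the anvil gives by a few millimetres, then let go of the tab, leaving the jaws closed on the neck. Next take the white ball dish by its wooden bar, lift it straight up to about 80 mm above its pedestal and give it a quarter turn so that its yellow lip points at the clamped neck, keeping it level with the loose red ball in its middle all the time. Finish holding the dish there, still and level, and do not disturb the other things on the bench.

Things in the scene. Friction and masses are not known exactly. Their poses are not given: they have to be found in the camera images.
- board: Fixed grey gauging board, 270 x 380 x 20 mm; origin at the centre of its underside, x along the 270 mm side (away from the robot), y along the 380 mm side (to the left), z up. It carries the caliper, whose slide runs along board x at board y = -100 mm (bed top at z = 32 mm), and, on the left, a dark round pedestal for the dish.
- seat (a point): Centre of the top of the pedestal (90 mm across, 30 mm tall, fixed to the board at board x = 22, y = 90 mm, top at z = 50 mm).
- jaw (a joint): Travel of the caliper's sliding jaw along board +x, towards the neck and anvil, in m; 0 is fully open. Its flat face is at board x = joint - 0.069. It slides with about 3 N of friction and stays where it is left. At 0.075 the neck just fills the space between jaw and resting anvil; shut means 0.075 or a little more.
- jaw_tab (a point): Centre of the graspable upper part of the orange tab standing on the sliding jaw; tab 12 mm along board x, 26 mm along board y, top 14 mm above this point and jaw body (top at z = 56 mm) 36 mm below it. The tab centre is 40 mm behind the jaw's face. This point is at z = 92 mm and moves with the jaw along board x.
- anvil (a joint): Travel of the sprung anvil along board +x in m: 0 at rest (its face at board x = 0.035), up to 0.010; about 0.8 N per mm. It moves only when pressed, and springs back to rest (pushing the jaw back to about 0.075 slowly at most) when the jaw is let go. The contact counts as registered at 2 mm or more.
- neck_mid (a point): Centre of the loose bottle neck standing on the caliper bed between jaw and anvil: green glass ring, 29 mm outside, 19 mm bore, 26 mm tall (top at z = 58 mm). Pushed by the jaw it slides along the bed to the anvil.
- dish_bar (a point): Centre of the wooden handle bar of the loose dish: 12 mm wide, 16 mm tall, 118 mm long, 86 mm above the dish's underside, over its middle, with 50 mm free between bar and ball. x points level from the middle to the yellow lip, y along the bar, z up. At the start the lip points roughly to board -x, a quarter turn (anticlockwise from above) short of the neck.
- dish_lip (a point): Tip of the yellow lip, 83 mm from the dish's middle.
- dish_mid (a point): The lowest point of the dish's hollow, in the middle, 8 mm above its underside. The dish weighs about 0.2 kg, 124 mm across, white, blue rim, two steel posts carrying the bar. The hollow is a shallow cone rising 8 degrees all round: tilt it more or jerk it and the ball rolls off.
- ball_center (a point): Centre of the loose red gauge ball, 17 mm diameter, 20 g, lying in the middle of the dish.
- spare_neck_mid (a point): Bystander: middle of another green neck ring (29 mm, 26 mm tall), loose on the board near its far edge, left of the caliper.
- plug_mid (a point): Bystander: middle of a brass plug gauge, 28 mm across, 55 mm tall, standing loose on the board near its near edge.
- cap_jar: Bystander: amber jar, 80 mm across, 90 mm tall; origin under its centre.
- bottle_brush: Bystander: brush lying on the table.
- half_bottle: Bystander: green half bottle, 64 mm across, 210 mm tall; origin under its centre.
- wax_can: Bystander: can, 72 mm across, 80 mm tall; origin under its centre.
Not all that is in view belongs to the job. What is shaped like the part that bears dish_bar but pink is not meant.

How it is judged:
By the outcome, as a careful person would: the job done as asked, in the order asked, and still so for the second after the job is handed in, while the arm keeps its last pose, push and grip.
It also fails if it takes over 53 s, if anything falls off the work surface, if the arm or the gripper's body presses on something with over 40 N, if the wrist force passes 120 N, or if a joint passes its speed limit or range.

## Robot

A 6-joint arm with a two-finger parallel gripper is mounted at the origin on the work surface. World frame = base frame: x ahead of the robot, y to its left, z up, the work surface at z = 0. Lengths are in m, angles in rad, forces in N, time in s.
With the tool pointing down it reaches from about 0.425 to 0.95 m from the base axis. Payload 3.5 kg.
Tool frame: the origin (TCP) lies at the very end of the fingers, on their centre line; the grasp point (between the pads) lies 19 mm behind it; z points along the fingers, y is the direction in which the jaws open and shut (so a half turn about z gives the same grasp; the last joint's range is limited). The gripper opens to 85 mm and grips with 20 to 120 N. Pads are 22 mm wide; open, the fingers measure 114 mm over their backs; the gripper's body (76 mm by 85 mm) begins 54 mm behind the grasp point. The pads swing forward as they close: fully open they stand 13 mm farther back than shut.
Start: joints at [1.115, 0.286, 1.577, -0, 1.279, -0.15], TCP at [0.203, 0.644, 0.231] pointing down, gripper open.
Joint ranges: [-2.77, 2.77], [-0.9, 2.22], [0.21, 2.48], [-1.53, 4.67], [0.24, 2.81], [-2.84, 2.84]. Speed limits (rad/s): [2.79, 2.79, 3.14, 3.14, 3.14, 3.14].

## Interface

Orientations are given as a unit quaternion [x, y, z, w].
In Python, from plant import ctrl, eyes, ticket gives the robot as it stands.
- The arm moves only by the tool send_rows, never from a script. Its arguments are lists of equal length, an entry for each row: "translation": the shift along the tool's x, y, z in units of 30 mm (1.0 is 30 mm), a list of three; "rotation": the turn, a rotation vector about the tool's x, y, z in units of 5 degrees (1.0 is 5 degrees), a list of three; "grip": the finger opening in mm, from 0 to 85.4. A call has 1 to 5 rows; each row shifts and turns the commanded pose from where the row before left it, along the tool's axes as they then stand; what a row does not reach is not made up. A row lasts 1/8 s, in which the tool goes at most 62.5 mm and 10.7 degrees, less where a joint would pass 70% of its speed; a pose out of reach is approached as far as the arm can. A call is refused whole if a number of a shift passes 1 or a number of a turn 1, either way. A call with a gripper value outside its range is refused whole. The fingers move at their own pace and stop on an object; "squeeze" is the grip in N (left out, the last holds). Time passes only in rows, so rows that do not move let the fingers close. It gives the time, the measured TCP pose, the force and the opening at its end, in the units of the state.
- ctrl.get_state(): the state, without advancing time (a new reading comes with each control period).
- eyes.read_camera(name): name is "scene" or "side" or "wrist"; returns a dict with "image" (400x640x3 uint8, blue, green, red), "mtx" (3x3 intrinsics, pixels), "xyz" and "orientation" of the camera in the world; the wrist camera has in their place "hand_eye" (4x4, takes a point from camera to tool coordinates, whose origin is the TCP and whose axes are the flange's). Camera axes: x right, y down, z forward; pixel columns grow to the right and rows downward; lengths in m; the calibration is good to about 2 mm. A picture is of the moment at which its call begins: read the wrist's pose just before it. There is no depth.
- ticket.sign_off(): hands the job in, once; it reports no verdict.
The state is a dict: "time": time; "qpos": joint angles; "dq": joint speeds; "joint_efforts": joint torques, N m; "eef_pos": TCP position; "tcp_rot": TCP orientation; "contact_force": force on the tool from outside, world axes, zero at the start; "wrist_torque": the same for the moment, N m; "opening": opening from 0.0 (shut) to 1.0 (fully open).
Only numpy, scipy, OpenCV 4.12 (cv2) and the standard library are available. Lean on these libraries where they do the work, as an engineer would, in place of code of your own. Each camera call takes 0.05 s, during which the arm holds its last target. There are 200 camera calls.

## Working session

There is one attempt and no reset: what is moved stays moved. The work goes in short steps, Python scripts to look and compute and a tool call to move; the robot and the scene stay as the last step left them, time stands still between calls to the robot, and variables do not carry over. Pictures are saved under pics/ and viewed, about 8 in all and at most 12, crops included, and the job is handed in when it is done.

Besides the shell and the picture viewer there is one more tool, called after "Emit:" as name(argument=value, ...) on one line, values as JSON. send_rows: Moves the arm, as the interface text tells. Its arguments: {"type":"object","properties":{"translation":{"type":"array"},"rotation":{"type":"array"},"grip":{"type":"array"},"squeeze":{"type":"number"}},"required":["translation","rotation","grip"]}

```bash
ls; mkdir -p pics; cat > h.py <<'E'
import numpy as np, cv2
from scipy.spatial.transform import Rotation as R
from plant import ctrl, eyes, ticket
def cam(n):
    s=ctrl.get_state(); c=eyes.read_camera(n)
    if n=="wrist":
        T=np.eye(4);T[:3,:3]=R.from_quat(s["tcp_rot"]).as_matrix();T[:3,3]=s["eef_pos"]
        M=T@np.array(c["hand_eye"])
    else:
        M=np.eye(4);M[:3,:3]=R.from_quat(c["orientation"]).as_matrix();M[:3,3]=c["xyz"]
    return c["image"],np.array(c["mtx"]),M
def ray(K,M,u,v):
    d=M[:3,:3]@np.linalg.solve(K,[u,v,1.]);return M[:3,3],d
def plane(K,M,u,v,z):
    o,d=ray(K,M,u,v);return o+d*(z-o[2])/d[2]
def proj(K,M,p):
    q=K@(M[:3,:3].T@(np.array(p)-M[:3,3]));return q[:2]/q[2]
E
cat > snap.py <<'E'
import sys;from h import *
i,K,M=cam(sys.argv[1]);cv2.imwrite(sys.argv[2],i);np.savez(sys.argv[2]+".npz",K=K,M=M);print(M.round(3).tolist(),K[0,0])
E
python3 snap.py scene pics/s0.png; python3 snap.py side pics/d0.png; python3 -c "
from h import *;print(ctrl.get_state())"
```

```text
pics
[[-0.758, 0.357, -0.546, 1.28], [0.652, 0.437, -0.62, 0.841], [0.018, -0.826, -0.564, 0.865], [0.0, 0.0, 0.0, 1.0]] 439.5662531000568
[[0.887, -0.3, 0.352, 0.098], [-0.462, -0.587, 0.665, -0.887], [0.007, -0.752, -0.659, 0.956], [0.0, 0.0, 0.0, 1.0]] 477.48803069223743
{'time': 0.1, 'qpos': array([ 1.11499048e+00,  2.87121022e-01,  1.57805697e+00, -1.81330412e-05,
        1.27859313e+00, -1.50001459e-01]), 'dq': array([ 0.00052457, -0.00168048, -0.00267863,  0.00028269,  0.00115519,
        0.00087371]), 'joint_efforts': array([ 1.40401942e-03, -4.07297838e+01, -2.93702048e+01, -9.79299193e-05,
        3.42974578e-03,  9.94745875e-06]), 'eef_pos': array([0.20292383, 0.64314244, 0.23004191]), 'tcp_rot': array([ 1.52304421e-01,  9.88333029e-01, -1.04223813e-03, -3.16627568e-04]), 'contact_force': array([ 0.46918362,  0.91429917, -0.08296094]), 'wrist_torque': array([-0.01891125, -0.01189735,  0.01945835]), 'opening': 0.9952402392426448}
```

View pics/s0.png

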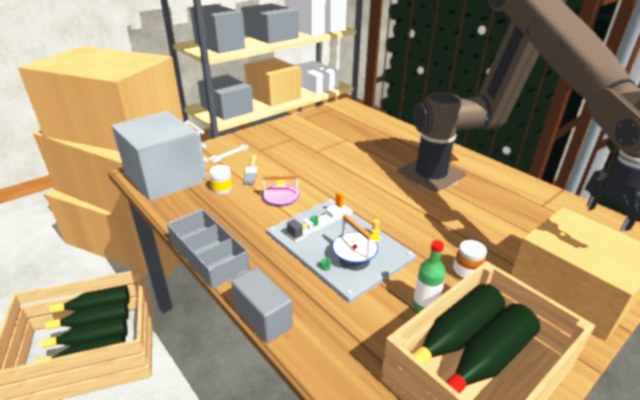

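View pics/d0.png

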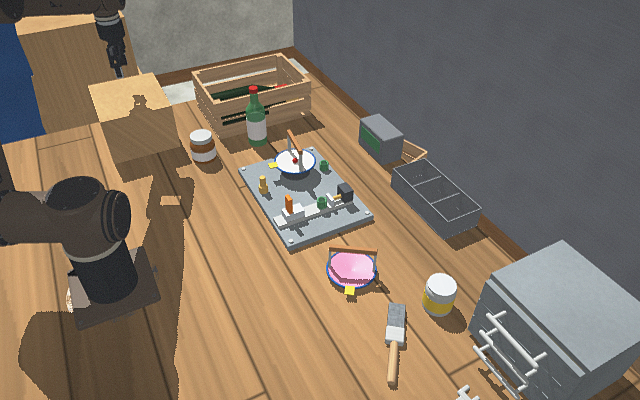

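Scene view: board around (340,245), white dish at (355,248) with the red ball at (354,246), orange tab (339,200). Side view: white dish (295,160), tab (289,204), neck (322,202), anvil (345,190), plug (263,184), spare neck (324,166). The candidates for the dish are the white one at (295,160) and the pink one at (352,268). The white one fits: it has a red ball and sits on the pedestal. I'll confirm it in an enlarged crop.

```bash
python3 -c "
import cv2
i=cv2.imread('pics/d0.png')[120:255,225:385];cv2.imwrite('pics/c0.png',cv2.resize(i,None,fx=4.4,fy=4.4,interpolation=cv2.INTER_CUBIC))"
```

```text
(no output)
```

View pics/c0.png

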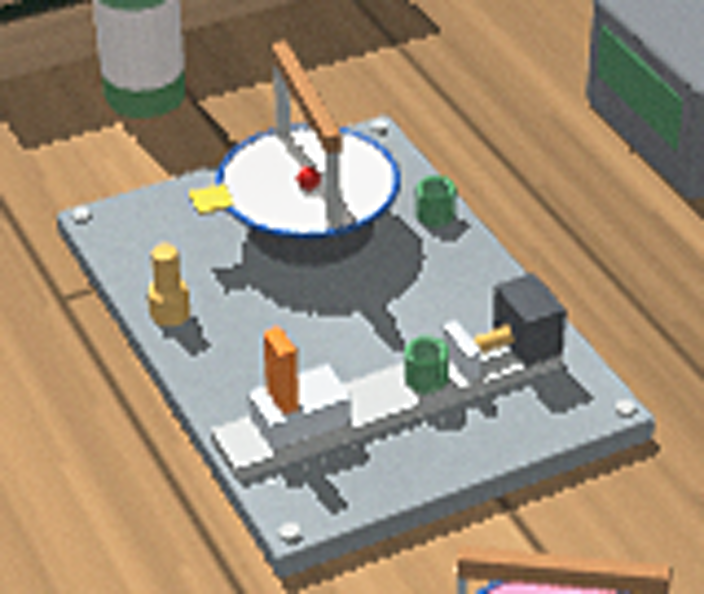

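The crop confirms the target: white dish with the red ball (308,178), lip (210,198) towards the board's near side, tab (282,370), neck (427,365). The board's top corners are near (60,215), (278,560), (652,425) and (388,120).

```bash
cat > b.py <<'E'
from h import *
d=np.load('pics/d0.png.npz');K,M=d['K'],d['M']
c=lambda u,v:(u/4.4+225-.4,v/4.4+120-.4)
P=np.array([plane(K,M,*c(*p),.02)[:2] for p in [(60,215),(278,560),(652,425),(388,120)]])
B=np.array([(-.135,.19),(-.135,-.19),(.135,-.19),(.135,.19)])
a=P-P.mean(0);th=np.arctan2((B[:,0]*a[:,1]-B[:,1]*a[:,0]).sum(),(B*a).sum())
Rb=np.array([[np.cos(th),-np.sin(th)],[np.sin(th),np.cos(th)]]);o=P.mean(0)
print(o,np.degrees(th),(P-(B@Rb.T+o)).round(4).tolist())
w=lambda x,y:(Rb@[x,y]+o).round(4)
print('tab',w(-.109,-.1),'seat',w(.022,.09),'neck rest',w(.0205,-.1))
for n,p,z in [('tabtop',(280,338),.106),('ball',(308,178),.068),('lip',(195,205),.06),('neck top',(427,348),.058),('barA',(280,47),.152),('barB',(333,138),.152)]:
    q=plane(K,M,*c(*p),z)[:2];print(n,q.round(4),'board',(Rb.T@(q-o)).round(4))
E
python3 b.py
```

```text
[0.5663757  0.09399283] -0.4227427120698986 [[0.0025, -0.0014], [0.0035, 0.0024], [-0.0027, 0.0011], [-0.0032, -0.0021]]
tab [ 0.4566 -0.0052] seat [0.589  0.1838] neck rest [ 0.5861 -0.0062]
tabtop [4.81e-01 2.00e-04] board [-0.0847 -0.0945]
ball [0.587  0.1845] board [0.02   0.0906]
lip [0.5082 0.2017] board [-0.059   0.1073]
neck top [ 0.5826 -0.0015] board [ 0.017  -0.0954]
barA [0.5878 0.2262] board [0.0205 0.1324]
barB [0.5737 0.1145] board [0.0072 0.0206]
```

```bash
cat > plan.py <<'E'
# plan.py x y z yaw_deg [max_mm_per_row] [max_deg]: rows needed in tool units (yaw = world angle of tool y)
import sys;from h import *
s=ctrl.get_state();p=s["eef_pos"].copy();r=R.from_quat(s["tcp_rot"])
x,y,z,yaw=map(float,sys.argv[1:5]);mm=float(sys.argv[5]) if len(sys.argv)>5 else 30;md=float(sys.argv[6]) if len(sys.argv)>6 else 5
g=np.radians(yaw);Y=np.array([np.cos(g),np.sin(g),0]);Z=np.array([0,0,-1.]);G=R.from_matrix(np.c_[np.cross(Y,Z),Y,Z])
print('t',round(s['time'],2),'p',p.round(4),'tilt',np.degrees(np.arccos(-r.as_matrix()[2,2])).round(2),'F',s['contact_force'].round(1),'op',round(s['opening'],3))
T=[];W=[]
for k in range(60):
    w=np.degrees((r.inv()*G).as_rotvec());t=r.inv().apply(np.array([x,y,z])-p)*1000
    if np.abs(t).max()<.3 and np.abs(w).max()<.2:break
    t=t*min(1,mm/np.abs(t).max() if np.abs(t).max()>0 else 1);w=w*min(1,md/max(np.abs(w).max(),1e-9))
    t=(t/30).round(2);w=(w/5).round(2);T.append(t.tolist());W.append(w.tolist())
    p=p+r.apply(t*.03);r=r*R.from_rotvec(np.radians(w*5))
for i in range(0,len(T),5):print(T[i:i+5],W[i:i+5])
E
python3 plan.py .48 -.003 .2 0
```

```text
t 0.1 p [0.2029 0.6431 0.23  ] tilt 0.12 F [ 0.5  0.9 -0.1] op 0.995
[[-0.86, -1.0, 0.06], [-1.0, -0.97, 0.06], [-1.0, -0.82, 0.06], [-1.0, -0.68, 0.05], [-1.0, -0.56, 0.05]] [[-0.0, 0.0, 1.0], [-0.0, 0.0, 1.0], [-0.0, 0.0, 1.0], [-0.0, 0.0, 1.0], [-0.0, 0.0, 1.0]]
[[-1.0, -0.45, 0.05], [-1.0, -0.35, 0.05], [-1.0, -0.25, 0.05], [-1.0, -0.16, 0.04], [-1.0, -0.08, 0.04]] [[-0.0, 0.0, 1.0], [-0.0, 0.0, 1.0], [-0.0, 0.0, 1.0], [-0.0, 0.0, 1.0], [-0.0, 0.0, 1.0]]
[[-1.0, 0.01, 0.04], [-1.0, 0.1, 0.04], [-1.0, 0.19, 0.05], [-1.0, 0.28, 0.05], [-1.0, 0.38, 0.05]] [[-0.0, 0.0, 1.0], [-0.0, 0.01, 1.0], [-0.01, 0.0, 1.0], [-0.0, 0.01, 1.0], [-0.0, 0.0, 0.5]]
[[-1.0, 0.43, 0.05], [-1.0, 0.43, 0.04], [-1.0, 0.43, 0.05], [-1.0, 0.43, 0.04], [-1.0, 0.43, 0.05]] [[-0.0, 0.0, -0.0], [-0.0, 0.0, -0.0], [-0.0, 0.0, -0.0], [-0.0, 0.0, -0.0], [-0.0, 0.0, -0.0]]
[[-1.0, 0.43, 0.04], [-0.19, 0.08, 0.01]] [[-0.0, 0.0, -0.0], [-0.0, 0.0, -0.0]]
```

Emit:
send_rows(translation=[[-0.85, -1, -0.5], [-1, -0.95, -0.5], [-1, -0.8, -0.5], [-1, -0.7, -0.5], [-1, -0.55, 0]], rotation=[[0, 0, 1], [0, 0, 1], [0, 0, 1], [0, 0, 1], [0, 0, 1]], grip=[85, 85, 85, 85, 85])

```text
time: 0.72
eef_pos: [0.2792, 0.4684, 0.2926]
tcp_rot: [0.364, 0.931, 0.001, 0.0]
contact_force: [0.2, -0.3, -0.4]
opening: 0.997
```

Emit:
send_rows(translation=[[-1, -0.45, 0], [-1, -0.35, 0], [-1, -0.25, 0], [-1, -0.15, 0], [-1, -0.1, 0]], rotation=[[0, 0, 1], [0, 0, 1], [0, 0, 1], [0, 0, 1], [0, 0, 1]], grip=[85, 85, 85, 85, 85])

```text
time: 1.35
eef_pos: [0.3399, 0.3246, 0.2908]
tcp_rot: [0.557, 0.831, -0.0, -0.0]
contact_force: [1.0, 0.3, 0.3]
opening: 0.998
```

Emit:
send_rows(translation=[[-1, 0, 0], [-1, 0.1, 0], [-1, 0.2, 0], [-1, 0.3, 0], [-1, 0.4, 0]], rotation=[[0, 0, 1], [0, 0, 1], [0, 0, 1], [0, 0, 1], [0, 0, 0.5]], grip=[85, 85, 85, 85, 85])

```text
time: 1.98
eef_pos: [0.4016, 0.1833, 0.2909]
tcp_rot: [0.708, 0.706, -0.0, -0.0]
contact_force: [0.6, 0.7, -0.3]
opening: 0.999
```

Emit:
send_rows(translation=[[-1, 0.45, 0.3], [-1, 0.45, 0.3], [-1, 0.45, 0.3], [-1, 0.4, 0.3], [-1, 0.4, 0.3]], rotation=[[0, 0, 0], [0, 0, 0], [0, 0, 0], [0, 0, 0], [0, 0, 0]], grip=[85, 85, 85, 60, 60])

```text
time: 2.6
eef_pos: [0.466, 0.0332, 0.2456]
tcp_rot: [0.707, 0.707, -0.0, -0.0]
contact_force: [0.3, 0.5, 0.1]
opening: 0.701
```

```bash
python3 plan.py .47 -.003 .2 0; python3 snap.py wrist pics/w1.png
```

```text
t 2.6 p [0.466  0.0332 0.2456] tilt 0.04 F [0.3 0.5 0.1] op 0.701
[[-0.8, 0.09, 1.0], [-0.41, 0.04, 0.52]] [[-0.01, -0.0, -0.01], [0.0, -0.0, 0.0]]
[[1.0, -0.001, 0.0, 0.466], [-0.0, -0.96, -0.28, 0.104], [0.0, 0.28, -0.96, 0.388], [0.0, 0.0, 0.0, 1.0]] 329.29165222515894
```

View pics/w1.png

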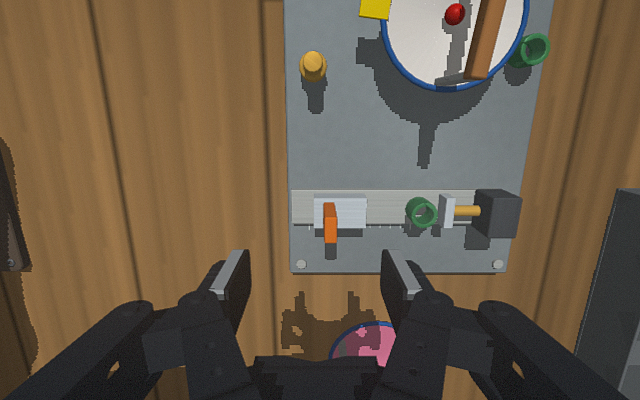

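Wrist view: tab top about (329,207), jaw body (340,212), neck top (421,209), anvil face (441,211), ball (455,14), lip (375,8), plug top (313,62).

```bash
python3 - <<'E'
from h import *
d=np.load('pics/w1.png.npz');K,M=d['K'],d['M']
i=cv2.imread('pics/w1.png');h=cv2.cvtColor(i,cv2.COLOR_BGR2HSV)
m=cv2.inRange(h,(5,190,120),(16,255,255));m[:, :300]=0;m[:, 360:]=0;m[:180]=0;m[260:]=0
ys,xs=np.where(m>0);print('tab bbox',xs.min(),xs.max(),ys.min(),ys.max(),[(y,xs[ys==y].min(),xs[ys==y].max()) for y in (205,210,215,225,235)])
for n,u,v,z in [('tab top back-left',323.5,203.5,.106),('tab top centre',329.5,208,.106),('neck top',421,208.5,.058),('bl corner',291,272,.02),('fr',506,272,.02),('jawback',314,196,.056),('jawface',366,198,.056),('anvilface L',440,196,.056),('ball',455,14,.068),('bar end',477,76,.144),('bed edge',292,190,.032),('bed edge lo',292,224,.032)]:print(n,plane(K,M,u,v,z)[:2].round(4))
E
```

```text
tab bbox 324 336 203 242 [(205, np.int64(324), np.int64(333)), (210, np.int64(324), np.int64(334)), (215, np.int64(325), np.int64(335)), (225, np.int64(325), np.int64(335)), (235, np.int64(324), np.int64(336))]
tab top back-left [0.4736 0.0213]
tab top centre [0.479  0.0171]
neck top [0.5771 0.0017]
bl corner [ 0.4361 -0.0924]
fr [ 0.7026 -0.0926]
jawback [0.4649 0.0148]
jawface [0.5193 0.0126]
anvilface L [0.5964 0.0147]
ball [0.5874 0.1813]
bar end [0.5784 0.1246]
bed edge [0.4404 0.0152]
bed edge lo [ 0.4396 -0.0249]
```

```bash
python3 - <<'E'
from h import *
d=np.load('pics/w1.png.npz');K,M=d['K'],d['M']
for n,u,v,z in [('tab top -y edge L',323.5,242.5,.106),('tab top -y edge R',336.5,242.5,.106),('tab foot +y',324,203,.056),('tab foot R',333,203,.056),('neck top',421,210,.058)]:print(n,plane(K,M,u,v,z)[:2].round(4))
E
```

```text
tab top -y edge L [ 0.4738 -0.0162]
tab top -y edge R [ 0.4858 -0.0162]
tab foot +y [0.4754 0.0072]
tab foot R [0.4849 0.0072]
neck top [0.5773 0.    ]
```

Emit:
send_rows(translation=[[-0.65, 0.25, 1], [-0.6, 0.2, 1], [0, 0, 1], [0, 0, 1], [0, 0, 1]], rotation=[[0, 0, 0], [0, 0, 0], [0, 0, 0], [0, 0, 0], [0, 0, 0]], grip=[60, 60, 60, 60, 60])

```text
time: 3.28
eef_pos: [0.4791, -0.0031, 0.0952]
tcp_rot: [0.707, 0.707, -0.0, -0.0]
contact_force: [-0.7, 0.4, -0.7]
opening: 0.7
```

Emit:
send_rows(translation=[[0, 0, 0.6], [0, 0, 0], [0, 0, 0], [0, 0, 0], [0, 0, 0]], rotation=[[0, 0, 0], [0, 0, 0], [0, 0, 0], [0, 0, 0], [0, 0, 0]], grip=[60, 40, 8, 8, 8], squeeze=30)

```text
time: 3.9
eef_pos: [0.4803, -0.0034, 0.0796]
tcp_rot: [0.707, 0.707, 0.001, 0.001]
contact_force: [-1.2, 0.2, 3.2]
opening: 0.136
```

Emit:
send_rows(translation=[[0, 0, 0], [0, 0, 0]], rotation=[[0, 0, 0], [0, 0, 0]], grip=[8, 8])

```text
time: 4.15
eef_pos: [0.4803, -0.0034, 0.0796]
tcp_rot: [0.707, 0.707, 0.0, 0.001]
contact_force: [-2.0, 0.3, 6.0]
opening: 0.133
```

Emit:
send_rows(translation=[[0, 0.2, 0], [0, 0.3, 0], [0, 0.3, 0], [0, 0.3, 0], [0, 0.2, 0]], rotation=[[0, 0, 0], [0, 0, 0], [0, 0, 0], [0, 0, 0], [0, 0, 0]], grip=[8, 8, 8, 8, 8])

```text
time: 4.78
eef_pos: [0.5191, -0.0034, 0.0796]
tcp_rot: [0.707, 0.707, -0.0, 0.0]
contact_force: [-3.4, 0.7, 7.1]
opening: 0.133
```

Emit:
send_rows(translation=[[0, 0.2, 0], [0, 0.1, 0], [0, 0.1, 0], [0, 0, 0]], rotation=[[0, 0, 0], [0, 0, 0], [0, 0, 0], [0, 0, 0]], grip=[8, 8, 8, 8])

```text
time: 5.28
eef_pos: [0.5312, -0.0034, 0.0796]
tcp_rot: [0.707, 0.707, 0.0, 0.0]
contact_force: [-1.5, 1.3, 5.8]
opening: 0.134
```

```bash
python3 snap.py wrist pics/w2.png; python3 snap.py side pics/d2.png;  python3 - <<'E'
import cv2,numpy as np
a=cv2.imread('pics/w2.png');b=cv2.imread('pics/d2.png')[165:240,265:385]
cv2.imwrite('pics/c2.png',np.vstack([cv2.resize(a[0:400,160:640],None,fx=.75,fy=.75)[:,:360],]) if 0 else np.hstack([a[60:400,180:560],cv2.resize(b,(400,340),interpolation=cv2.INTER_CUBIC)]))
E
```

```text
[[1.0, -0.001, 0.002, 0.531], [-0.0, -0.96, -0.28, 0.068], [0.002, 0.28, -0.96, 0.222], [0.0, 0.0, 0.0, 1.0]] 329.29165222515894
[[0.887, -0.3, 0.352, 0.098], [-0.462, -0.587, 0.665, -0.887], [0.007, -0.752, -0.659, 0.956], [0.0, 0.0, 0.0, 1.0]] 477.48803069223743
```

View pics/c2.png

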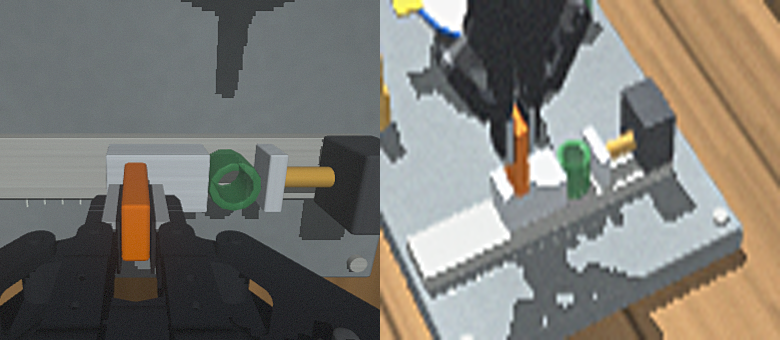

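```bash
cat > an.py <<'E'
import sys;from h import *
# anvil plate left edge/right edge and block edge on plane z=.056, along several rows of the wrist view
def meas(i,K,M):
    g=cv2.cvtColor(i,cv2.COLOR_BGR2GRAY).astype(float);hs=cv2.cvtColor(i,cv2.COLOR_BGR2HSV)
    rod=cv2.inRange(hs,(12,90,90),(28,255,255))
    c0=int(proj(K,M,(.62,-.005,.045))[0])
    n,l,st,ce=cv2.connectedComponentsWithStats(rod)
    best=[s for s in st[1:] if s[4]>60 and s[0]-15<c0<s[0]+s[2]+15 and 140<s[1]<260]
    return [(s.tolist(), [round(float(plane(K,M,u,s[1]+s[3]/2,.05)[0]),4) for u in (s[0],s[0]+s[2])]) for s in best]
if __name__=="__main__":
    i,K,M=cam('wrist');cv2.imwrite(sys.argv[1],i);np.savez(sys.argv[1]+'.npz',K=K,M=M);s=ctrl.get_state();print(s['eef_pos'].round(4),s['contact_force'].round(1),meas(i,K,M))
E
python3 - <<'E'
from an import *
for n in ('w1','w2'):
    d=np.load(f'pics/{n}.png.npz');print(meas(cv2.imread(f'pics/{n}.png'),d['K'],d['M']))
E
```

```text
[([454, 205, 27, 11, 275], [0.6155, 0.6446])]
[([465, 227, 50, 20, 958], [0.6155, 0.6436])]
```

Emit:
send_rows(translation=[[0, 0.1, 0], [0, 0.1, 0], [0, 0, 0]], rotation=[[0, 0, 0], [0, 0, 0], [0, 0, 0]], grip=[8, 8, 8])

```text
time: 5.75
eef_pos: [0.5369, -0.0034, 0.0796]
tcp_rot: [0.707, 0.707, 0.0, 0.0]
contact_force: [-3.7, 0.3, 6.0]
opening: 0.132
```

```bash
python3 an.py pics/w3.png
```

```text
[ 0.5369 -0.0033  0.0796] [-3.4  1.7  6.9] [([457, 227, 48, 20, 909], [0.6166, 0.6436])]
```

The rod measurement works: the anvil has given about 1.1 mm. Pushing 3 mm more.

Emit:
send_rows(translation=[[0, 0.05, 0], [0, 0.05, 0], [0, 0, 0]], rotation=[[0, 0, 0], [0, 0, 0], [0, 0, 0]], grip=[8, 8, 8])

```text
time: 6.18
eef_pos: [0.5392, -0.0034, 0.0796]
tcp_rot: [0.707, 0.707, -0.001, -0.001]
contact_force: [-6.3, 0.4, 9.2]
opening: 0.136
```

```bash
python3 an.py pics/w4.png
```

```text
[ 0.5392 -0.0034  0.0796] [-5.5  1.   8.3] [([458, 227, 43, 20, 824], [0.6193, 0.6434])]
```

Emit:
send_rows(translation=[[0, 0, 0], [0, 0, 0], [0, 0, 0], [0, 0, -0.5], [0, 0, -1]], rotation=[[0, 0, 0], [0, 0, 0], [0, 0, 0], [0, 0, 0], [0, 0, 0]], grip=[20, 35, 50, 50, 50])

```text
time: 6.85
eef_pos: [0.5387, -0.0031, 0.1232]
tcp_rot: [0.707, 0.707, -0.001, -0.001]
contact_force: [0.4, -0.3, -0.5]
opening: 0.582
```

Emit:
send_rows(translation=[[0, 0, -1], [0, 0, -1], [0.3, 0, -1], [1, 0.3, -1], [1, 0.3, -1]], rotation=[[0, 0, 0], [0, 0, 0], [0, 0, 0], [0, 0, 0], [0, 0, 0]], grip=[60, 60, 60, 60, 60])

```text
time: 7.48
eef_pos: [0.5578, 0.0662, 0.2757]
tcp_rot: [0.708, 0.707, 0.001, 0.001]
contact_force: [0.7, -0.4, 0.2]
opening: 0.703
```

Emit:
send_rows(translation=[[1, 0.3, -1], [1, 0.3, -0.5], [0.5, 0.3, 0], [0, 0, 0]], rotation=[[0, 0, 0], [0, 0, 0], [0, 0, 0], [0, 0, 0]], grip=[60, 60, 60, 60])

```text
time: 7.98
eef_pos: [0.5845, 0.1411, 0.3175]
tcp_rot: [0.707, 0.707, -0.001, -0.0]
contact_force: [-0.4, -0.2, 0.0]
opening: 0.703
```

```bash
python3 an.py pics/w5.png
```

```text
[0.5842 0.1404 0.3169] [-0.6  0.3 -0.2] []
```

View pics/w5.png

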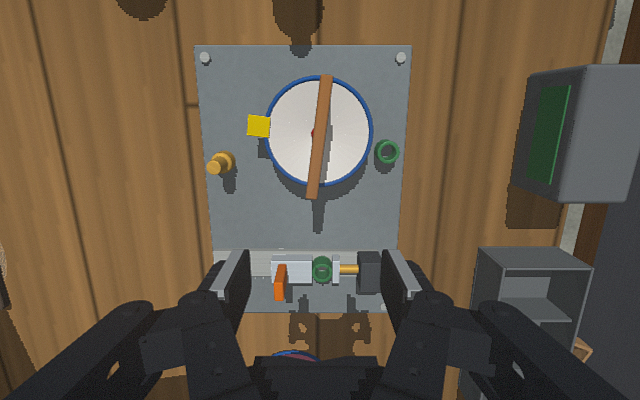

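The view shows the jaw closed on the neck (322,268). The dish centre is about (320,131), the bar runs (326,76)–(312,198), the lip tip is (246,126), the plug (220,163) and the spare neck (387,152).

```bash
cat > dish.py <<'E'
import sys;from h import *
def meas(f,H=0.,v=True):  # H = lift of the dish above the pedestal
    d=np.load(f+'.npz');K,M=d['K'],d['M'];i=cv2.imread(f);h=cv2.cvtColor(i,cv2.COLOR_BGR2HSV)
    def big(lo,hi,roi):
        m=cv2.inRange(h,lo,hi);z=np.zeros_like(m);a,b,c,e=roi;z[a:b,c:e]=m[a:b,c:e]
        n,l,s,ce=cv2.connectedComponentsWithStats(z);k=1+np.argmax(s[1:,4]);ys,xs=np.where(l==k);return np.c_[xs,ys].astype(float)
    w=big((5,80,60),(16,200,220),(60,215,230,420));P=np.array([plane(K,M,*p,.144+H)[:2] for p in w])
    r=cv2.minAreaRect((P*1e4).astype(np.float32));bx=cv2.boxPoints(r)/1e4;print('bar c',np.array(r[0])/1e4,'size',np.array(r[1])/10)
    e=[bx[1]-bx[0],bx[2]-bx[1]];e=max(e,key=np.linalg.norm);print('bar angle',np.degrees(np.arctan2(e[1],e[0])).round(1))
    w=big((24,200,150),(34,255,255),(60,215,200,420));P=np.array([plane(K,M,*p,.06+H)[:2] for p in w]);print('lip centroid',P.mean(0).round(4))
    w=big((105,150,60),(125,255,255),(60,215,200,420));e=cv2.fitEllipse(cv2.convexHull(w.astype(np.float32)));print('rim c',plane(K,M,*e[0],.066+H)[:2].round(4))
    w=big((0,200,80),(4,255,255),(60,215,230,420));print('red px',w.mean(0),len(w),plane(K,M,*w.mean(0),.068+H)[:2].round(4))
    w=big((55,60,30),(90,255,160),(240,300,300,345));P=np.array([plane(K,M,*p,.058)[:2] for p in w]);print('neck ~',P.mean(0).round(4))
if __name__=='__main__':meas(sys.argv[1],float(sys.argv[2]))
E
python3 dish.py pics/w5.png 0; python3 -c "
from h import *
d=np.load('pics/w5.png.npz')
for u,v,z in [(246.5,126,.06),(322,266,.058),(341,269,.045),(358,269,.045)]:print(plane(d['K'],d['M'],u,v,z)[:2].round(4))"
```

```text
bar c [0.67445381 0.17963723] size [ 19.09627991 144.49152832]
bar angle -85.8
lip centroid [0.5168 0.1903]
rim c [0.5907 0.185 ]
red px [312. 132.] 3 [0.5807 0.1836]
neck ~ [0.5931 0.0015]
[0.5031 0.1899]
[0.5938 0.006 ]
[ 0.6206 -0.0053]
[ 0.6443 -0.0052]
```

```bash
python3 - <<'E'
from h import *
d=np.load('pics/w5.png.npz');K,M=d['K'],d['M'];i=cv2.imread('pics/w5.png').astype(int)
h=cv2.cvtColor(i.astype(np.uint8),cv2.COLOR_BGR2HSV)
for y in (90,100,110,150,160,170,178):
    m=cv2.inRange(h[y:y+1],(4,90,60),(18,255,230))[0];xs=np.where(m[290:350]>0)[0]+290
    if len(xs):print(y,xs.min(),xs.max(),plane(K,M,(xs.min()+xs.max())/2,y,.144)[:2].round(4),len(xs))
for y0,x0 in ((70,326),(196,312)):print([(y,i[y,x0].tolist()) for y in range(y0,y0+9)])
a=plane(K,M,326.3,75,.144);b=plane(K,M,311.5,199,.144);print(a,b,(a+b)/2,np.linalg.norm(a-b))
E
```

```text
90 319 330 [0.5929 0.2265] 12
100 318 329 [0.5921 0.2178] 12
110 316 328 [0.5908 0.209 ] 13
150 312 323 [0.5867 0.1723] 12
160 310 321 [0.5848 0.1627] 12
170 309 320 [0.5839 0.153 ] 12
178 308 319 [0.5829 0.145 ] 12
[(70, [132, 129, 120]), (71, [126, 125, 117]), (72, [132, 128, 118]), (73, [135, 131, 117]), (74, [85, 104, 122]), (75, [61, 106, 159]), (76, [65, 108, 158]), (77, [66, 109, 155]), (78, [57, 102, 154])]
[(196, [71, 110, 152]), (197, [70, 110, 153]), (198, [60, 92, 134]), (199, [64, 73, 81]), (200, [78, 75, 71]), (201, [77, 75, 70]), (202, [74, 74, 69]), (203, [74, 75, 69]), (204, [68, 66, 65])]
[0.59440656 0.2392521  0.144     ] [0.58087782 0.12372946 0.144     ] [0.58764219 0.18149078 0.144     ] 0.11631211459540987
```

```bash
python3 - <<'E'
from h import *
d=np.load('pics/d0.png.npz');print('bottle',plane(d['K'],d['M'],256,141,0)[:2],'jar',plane(d['K'],d['M'],203,158,0)[:2])
E
python3 plan.py .588 .1825 .2 -7
```

```text
bottle [0.55212454 0.42665989] jar [0.35819182 0.41474192]
t 8.03 p [0.5842 0.1404 0.3169] tilt 0.15 F [-0.6  0.3 -0.2] op 0.698
[[0.36, 0.04, 1.0], [0.36, 0.0, 1.0], [0.36, -0.01, 1.0], [0.33, -0.01, 0.9]] [[-0.02, 0.01, 1.0], [-0.01, 0.0, 0.4], [0.0, 0.0, 0.0], [0.0, 0.0, 0.0]]
```

Emit:
send_rows(translation=[[0.4, 0.05, 1], [0.4, 0, 1], [0.3, 0, 1], [0.3, 0, 0.9], [0, 0, 0]], rotation=[[0, 0, 1], [0, 0, 0.4], [0, 0, 0], [0, 0, 0], [0, 0, 0]], grip=[60, 60, 60, 60, 60])

```text
time: 8.65
eef_pos: [0.587, 0.1813, 0.1972]
tcp_rot: [0.749, 0.662, -0.004, -0.002]
contact_force: [-0.1, 0.5, 0.6]
opening: 0.705
```

```bash
python3 plan.py .588 .1825 .117 -7; python3 snap.py wrist pics/w6.png
```

```text
t 8.65 p [0.587  0.1813 0.1972] tilt 0.47 F [-0.1  0.5  0.6] op 0.705
[[0.02, 0.02, 1.0], [0.01, 0.01, 1.0], [0.01, 0.01, 0.67]] [[-0.09, 0.03, -0.01], [-0.0, -0.0, -0.0], [-0.0, -0.0, -0.0]]
[[0.992, -0.116, -0.041, 0.597], [-0.123, -0.952, -0.279, 0.252], [-0.007, 0.282, -0.959, 0.339], [0.0, 0.0, 0.0, 1.0]] 329.29165222515894
```

View pics/w6.png

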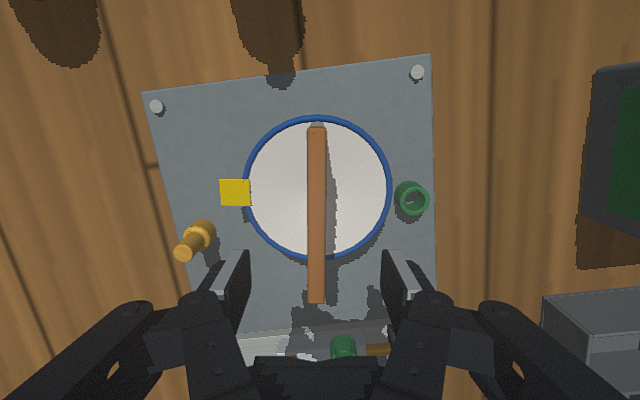

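The bar is upright and centred between the fingers, (317,127)–(316,303) with the finger edges at 249 and 382. Descending and gripping.

Emit:
send_rows(translation=[[0, 0, 0.7], [0, 0, 0.7], [0, 0, 0.7], [0, 0, 0.55], [0, 0, 0]], rotation=[[0, 0, 0], [0, 0, 0], [0, 0, 0], [0, 0, 0], [0, 0, 0]], grip=[60, 60, 60, 60, 60])

```text
time: 9.32
eef_pos: [0.588, 0.1823, 0.1193]
tcp_rot: [0.749, 0.662, -0.002, -0.001]
contact_force: [-0.4, 0.7, -0.1]
opening: 0.704
```

```bash
python3 plan.py .588 .1825 .117 -7
```

```text
t 9.32 p [0.588  0.1823 0.1193] tilt 0.25 F [-0.4  0.7 -0.1] op 0.704
[[0.01, 0.0, 0.08]] [[-0.05, 0.01, -0.0]]
```

Emit:
send_rows(translation=[[0, 0, 0.1], [0, 0, 0], [0, 0, 0], [0, 0, 0], [0, 0, 0]], rotation=[[-0.05, 0, 0], [0, 0, 0], [0, 0, 0], [0, 0, 0], [0, 0, 0]], grip=[45, 34, 26, 21, 18], squeeze=40)

```text
time: 9.95
eef_pos: [0.5895, 0.1825, 0.1191]
tcp_rot: [0.749, 0.662, 0.002, 0.002]
contact_force: [0.4, 0.7, 0.6]
opening: 0.211
```

Emit:
send_rows(translation=[[0, 0, 0], [0, 0, 0], [0, 0, 0], [0, 0, 0], [0, 0, 0]], rotation=[[0, 0, 0], [0, 0, 0], [0, 0, 0], [0, 0, 0], [0, 0, 0]], grip=[16, 14, 12, 10, 8])

```text
time: 10.58
eef_pos: [0.5892, 0.1825, 0.1187]
tcp_rot: [0.749, 0.662, 0.001, 0.001]
contact_force: [-1.6, -0.5, 0.8]
opening: 0.135
```

Emit:
send_rows(translation=[[0, 0, 0], [0, 0, 0], [0, 0, 0]], rotation=[[0, 0, 0], [0, 0, 0], [0, 0, 0]], grip=[8, 8, 8])

```text
time: 10.95
eef_pos: [0.5893, 0.1825, 0.1187]
tcp_rot: [0.749, 0.662, 0.001, 0.002]
contact_force: [-0.2, 0.6, -0.9]
opening: 0.134
```

```bash
python3 plan.py .588 .1825 .2 -7
```

```text
t 10.95 p [0.5893 0.1825 0.1187] tilt 0.24 F [-0.2  0.6 -0.9] op 0.134
[[-0.0, -0.01, -1.0], [-0.0, -0.02, -1.0], [-0.0, -0.01, -0.71]] [[0.05, 0.0, -0.0], [-0.0, 0.0, -0.0], [-0.0, 0.0, -0.0]]
```

Emit:
send_rows(translation=[[0, 0, -0.05], [0, 0, -0.1], [0, 0, -0.15], [0, 0, -0.2], [0, 0, -0.25]], rotation=[[0, 0, 0], [0, 0, 0], [0, 0, 0], [0, 0, 0], [0, 0, 0]], grip=[8, 8, 8, 8, 8])

```text
time: 11.58
eef_pos: [0.5893, 0.1825, 0.1419]
tcp_rot: [0.749, 0.662, 0.002, 0.002]
contact_force: [-0.6, -0.3, -3.3]
opening: 0.133
```

Emit:
send_rows(translation=[[0, 0, -0.3], [0, 0, -0.3], [0, 0, -0.3], [0, 0, -0.3], [0, 0, -0.25]], rotation=[[0, 0, 0], [0, 0, 0], [0, 0, 0], [0, 0, 0], [0, 0, 0]], grip=[8, 8, 8, 8, 8])

```text
time: 12.2
eef_pos: [0.5892, 0.1825, 0.1856]
tcp_rot: [0.749, 0.662, 0.002, 0.002]
contact_force: [0.5, 0.3, -3.2]
opening: 0.13
```

Emit:
send_rows(translation=[[0, 0, -0.2], [0, 0, -0.15], [0, 0, -0.1], [0, 0, -0.05], [0, 0, 0]], rotation=[[0, 0, 0], [0, 0, 0], [0, 0, 0], [0, 0, 0], [0, 0, 0]], grip=[8, 8, 8, 8, 8])

```text
time: 12.82
eef_pos: [0.589, 0.1825, 0.1997]
tcp_rot: [0.749, 0.662, 0.001, 0.002]
contact_force: [0.3, -0.0, -2.2]
opening: 0.135
```

```bash
python3 plan.py .588 .1825 .2 -7; python3 - <<'E'
from h import *
a,K,M=cam('wrist');cv2.imwrite('pics/w7.png',a);np.savez('pics/w7.png.npz',K=K,M=M)
b,_,_=cam('side');cv2.imwrite('pics/c7.png',np.hstack([a[60:400,180:560],cv2.resize(b[110:230,230:370],(400,340),interpolation=cv2.INTER_CUBIC)]))
E
```

```text
t 12.82 p [0.589  0.1825 0.1997] tilt 0.24 F [ 0.3 -0.  -2.2] op 0.135
[[-0.0, -0.03, -0.01]] [[0.05, 0.0, -0.0]]
```

View pics/c7.png

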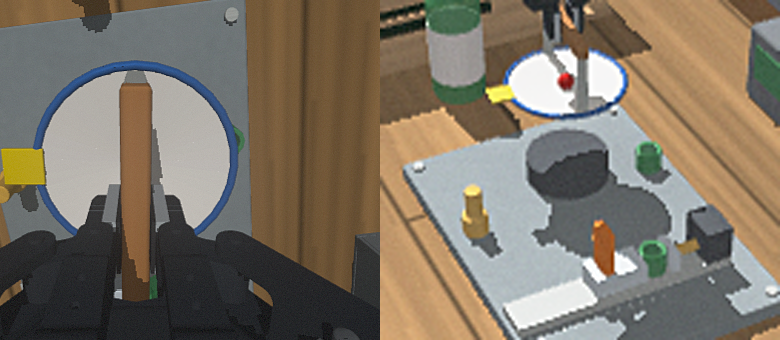

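Ball centred, dish level, lifted 81 mm, jaw still shut on the neck. Turning anticlockwise (negative about tool z).

Emit:
send_rows(translation=[[0, 0, 0], [0, 0, 0], [0, 0, 0], [0, 0, 0], [0, 0, 0]], rotation=[[0, 0, -0.2], [0, 0, -0.4], [0, 0, -0.6], [0, 0, -0.8], [0, 0, -0.8]], grip=[8, 8, 8, 8, 8])

```text
time: 13.55
eef_pos: [0.589, 0.1825, 0.1998]
tcp_rot: [0.661, 0.75, 0.001, 0.002]
contact_force: [-0.7, -0.7, -2.5]
opening: 0.133
```

Emit:
send_rows(translation=[[0, 0, 0], [0, 0, 0], [0, 0, 0], [0, 0, 0], [0, 0, 0]], rotation=[[0, 0, -0.8], [0, 0, -0.8], [0, 0, -0.8], [0, 0, -0.8], [0, 0, -0.8]], grip=[8, 8, 8, 8, 8])

```text
time: 14.18
eef_pos: [0.589, 0.1825, 0.1998]
tcp_rot: [0.521, 0.853, 0.001, 0.002]
contact_force: [-0.1, -0.7, -3.1]
opening: 0.131
```

Emit:
send_rows(translation=[[0, 0, 0], [0, 0, 0], [0, 0, 0], [0, 0, 0], [0, 0, 0]], rotation=[[0, 0, -0.8], [0, 0, -0.8], [0, 0, -0.8], [0, 0, -0.8], [0, 0, -0.8]], grip=[8, 8, 8, 8, 8])

```text
time: 14.8
eef_pos: [0.589, 0.1825, 0.1998]
tcp_rot: [0.365, 0.931, 0.001, 0.002]
contact_force: [0.0, 0.1, -2.7]
opening: 0.133
```

Emit:
send_rows(translation=[[0, 0, 0], [0, 0, 0], [0, 0, 0], [0, 0, 0], [0, 0, 0]], rotation=[[0, 0, -0.8], [0, 0, -0.8], [0, 0, -0.8], [0, 0, -0.8], [0, 0, -0.8]], grip=[8, 8, 8, 8, 8])

```text
time: 15.42
eef_pos: [0.589, 0.1825, 0.1998]
tcp_rot: [0.198, 0.98, 0.0, 0.002]
contact_force: [0.3, -0.3, -3.2]
opening: 0.131
```

Emit:
send_rows(translation=[[0, 0, 0], [0, 0, 0], [0, 0, 0], [0, 0, 0], [0, 0, 0]], rotation=[[0, 0, -0.8], [0, 0, -0.8], [0, 0, -0.8], [0, 0, -0.6], [0, 0, -0.4]], grip=[8, 8, 8, 8, 8])

```text
time: 16.05
eef_pos: [0.589, 0.1825, 0.1998]
tcp_rot: [0.051, 0.999, -0.0, 0.002]
contact_force: [-0.4, -0.8, -2.6]
opening: 0.131
```

Emit:
send_rows(translation=[[0, 0, 0], [0, 0, 0], [0, 0, 0], [0, 0, 0], [0, 0, 0]], rotation=[[0, 0, -0.4], [0, 0, -0.4], [0, 0, -0.4], [0, 0, -0.2], [0, 0, 0]], grip=[8, 8, 8, 8, 8])

```text
time: 16.68
eef_pos: [0.589, 0.1825, 0.1998]
tcp_rot: [-0.009, 1.0, -0.0, 0.002]
contact_force: [-1.1, -0.3, -2.1]
opening: 0.132
```

```bash
python3 plan.py .589 .1825 .2 91.8; python3 - <<'E'
from h import *
c,K,M=cam('wrist');cv2.imwrite('pics/w8.png',c);np.savez('pics/w8.png.npz',K=K,M=M)
a,K,M=cam('scene');cv2.imwrite('pics/s8.png',a);np.savez('pics/s8.png.npz',K=K,M=M)
b,K,M=cam('side');cv2.imwrite('pics/d8.png',b);np.savez('pics/d8.png.npz',K=K,M=M)
z=lambda i:cv2.resize(i,(400,300),interpolation=cv2.INTER_CUBIC)
cv2.imwrite('pics/c8.png',np.vstack([np.hstack([z(a[170:290,270:430]),z(b[110:230,230:390])]),np.hstack([z(c),z(c)*0])]))
E
```

```text
t 16.68 p [0.589  0.1825 0.1998] tilt 0.25 F [-1.1 -0.3 -2.1] op 0.132
[[0.0, -0.0, -0.01]] [[-0.01, 0.05, -0.16]]
```

View pics/c8.png

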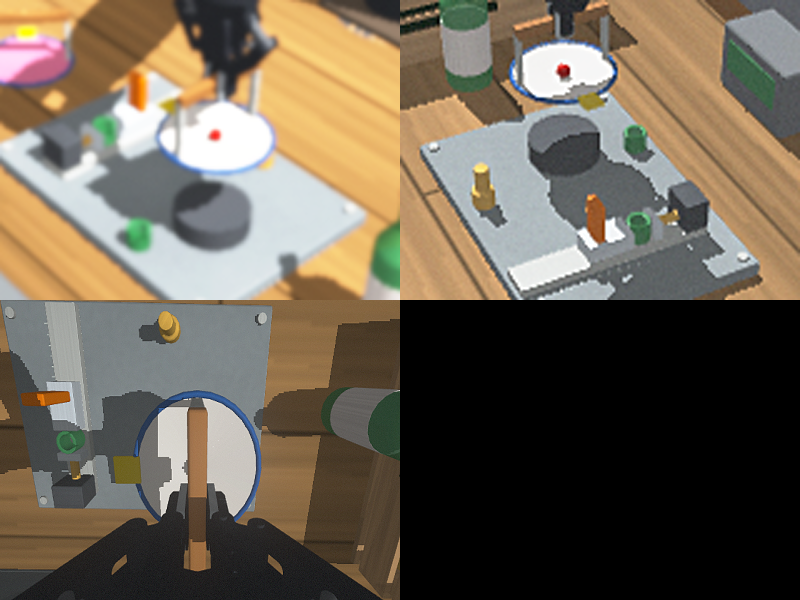

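Dish level with the ball in the middle, and the lip points towards the neck. Checking the bearing numerically.

```bash
python3 - <<'E'
from h import *
d=np.load('pics/w8.png.npz');K,M=d['K'],d['M'];i=cv2.imread('pics/w8.png');h=cv2.cvtColor(i,cv2.COLOR_BGR2HSV)
def cen(lo,hi,r,z):
    m=cv2.inRange(h,lo,hi)[r[0]:r[1],r[2]:r[3]];n,l,s,c=cv2.connectedComponentsWithStats(m);k=1+s[1:,4].argmax()
    print(s[k],c[k]+[r[2],r[0]]);return plane(K,M,*(c[k]+[r[2],r[0]]),z)[:2]
lip=cen((22,150,60),(36,255,255),(190,260,170,240),.141)
nk=cen((60,60,20),(95,255,200),(160,220,80,140),.055)
bar=[plane(K,M,u,v,.225)[:2] for u,v in ((316,145),(316,300))]
print('lip',lip,'neck',nk,'bar dir',np.degrees(np.arctan2(*(bar[1]-bar[0])[::-1])))
m=np.array([.589,.1825]);b=lambda p:np.degrees(np.arctan2(*(p-m)[::-1]));print('lip bearing',b(lip),'neck',b(nk),b(np.array([.5937,-.004])))
# rod (anvil) ends
rod=cv2.inRange(h,(12,90,60),(28,255,255))[210:250,100:140];n,l,s,c=cv2.connectedComponentsWithStats(rod);k=1+s[1:,4].argmax();s=s[k]+[100,210,0,0,0]
print('rod',[plane(K,M,s[0]+s[2]/2,v,.05)[0].round(4) for v in (s[1],s[1]+s[3])])
E
```

```text
[  11   18   45   37 1484] [203.01752022 225.91172507]
[  10   13   47   32 1137] [112.28496042 187.97097625]
lip [0.59397889 0.10955138] neck [5.91974710e-01 3.64575638e-04] bar dir 1.030918517853004
lip bearing -86.09550470649528 neck -89.06430503624198 -88.55639047060876
rod [np.float64(0.6192), np.float64(0.6445)]
```

Emit:
send_rows(translation=[[0, 0, 0], [0, 0, 0], [0, 0, 0], [0, 0, 0]], rotation=[[0, 0, 0], [0, 0, 0], [0, 0, 0], [0, 0, 0]], grip=[8, 8, 8, 8])

```text
time: 17.32
eef_pos: [0.589, 0.1825, 0.1999]
tcp_rot: [-0.009, 1.0, -0.0, 0.002]
contact_force: [1.0, 0.3, -3.0]
opening: 0.134
```

```bash
python3 -c "
from h import *
print(ticket.sign_off())"
```

```text
the job is handed in; nothing more can be done
None
```

The job is done and handed in at 17.3 s, well inside the 53 s limit. The caliper is shut on the neck and the tab released. The dish is held about 81 mm above its pedestal with its lip towards the neck.

- **Caliper:** I slid the jaw along until the neck pressed the anvil in by about 3.5 mm, then let go. After the dish was turned, the wrist view still showed about 3.7 mm of give, above the 2 mm needed.
- **Dish:** I gripped the bar at its middle and lifted it straight up, then turned it about 98° anticlockwise. The tool is still and tilted only 0.25°. The last views show the red ball in the middle.
- **Lip direction:** The two checks disagree by about 3°. The bar puts the lip at −89°, and the lip's own outline puts it at −86°. The neck bears −88.6° to −89.1°, so the lip points at it within about 3°.
- **Other things on the bench:** The plug gauge, spare neck and bottle looked undisturbed in the last views. I did not measure them, and I did not check the other bystanders closely.

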